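Close the tea tin with its nested lids, then take up the outer lid alone

TASK

Pull the tea drawer out to its stop. Then pick up the nested lid pair in one piece by the rim of the white inner lid, lower it gently onto the green tin in the drawer until the inner lid sits fully home, and let go only then. Finally take the green outer lid by its wooden handle, lift it about 12 cm clear of the tin and finish while holding it there, level and still, with the inner lid left undisturbed in the tin; leave the mug, jar and bowl where they stand.

Things in the scene. Friction and masses are not known exactly. Their poses are not given: they have to be found in the camera images.
- unit: Fixed dark-wood drawer unit on the counter, 240 wide (its y), 260 deep (its x), 110 high, one white-fronted drawer. Origin: on the counter under the middle of its front face; x points away from the robot into the unit, z up. Saucer stacks on a tray on its top, from 155 mm behind the face, up to 146 mm above the counter.
- drawer (a joint): How far the drawer is out, in m: 0 shut, 0.17 at its stop. Starts shut or slightly ajar, slides along the unit's -x (towards the robot) with 2 to 4 N and stays where it is left. White front 15 mm thick, top edge 106 mm above the counter; plywood sides up to 61 mm.
- drawer_handle (a point): Middle of the drawer's steel bar handle: level round bar 10 mm thick, 110 long along the unit's y, 42 in front of the drawer's face, 78 above the counter, on a stem at each end; pinch it from above, one finger between bar and face (37 mm gap). Axes as the unit's.
- tin_mouth (a point): Centre of the mouth, at rim height, of the open green tin fixed in the drawer, 134 mm behind the handle bar. Tin 92 (x) by 60 (y) outside, 64 high, rim 86 above the counter, walls 4, mouth 84 by 52. At least 65 mm free between its long sides and the drawer's walls; sachet boxes behind it, 4 mm below rim height. Axes as the unit's.
- inner_lid: Loose white inner lid, about 0.16 kg. Origin: centre of underside; x along its length, z up. From below: stepped plug 14 deep (78 by 46, tip 72 by 40); rim slab 92 (x) by 62 (y), 14 to 30 above origin, jutting 7 past the outer lid each side: grip it across the 62; boss 68 by 32, 8 high, under the outer lid. Home: slab on the tin's rim, origin 14 below the mouth, x along its x (either way), 3 play
- outer_lid: Loose green outer lid, about 0.11 kg, 84 (x) by 48 (y), 16 high; pale wooden bar handle on top, 36 (x) by 14 (y), 16 to 36 above the origin. Origin: centre of its lower edge. Nested over the inner lid's boss with 3 mm play, held only by weight: it rides on the inner lid, but lifting it leaves the inner lid behind. Nested it lies 30 above the inner lid's origin, axes alike.
- mug: Blue mug, 80 across, 95 high, handle at its +y. Stands on the other side of the drawer from the lids. Origin: centre of underside. Leave alone.
- jar: Amber glass jar with steel cap, 72 across, 120 high, beside the unit. Origin: centre of underside. Leave alone.
- bowl: White bowl, 100 across, 55 high, beside the unit. Origin: centre of underside. Leave alone.
Mind the look-alikes: they are no part of the job. What is shaped like the inner_lid but purple or red is not meant.

How it is judged:
By the outcome, as a careful person would: the job done as asked, in the order asked, and still so for the second after the job is handed in, while the arm keeps its last pose, push and grip.
It also fails if it takes over 72 s, if anything falls off the work surface, if the arm or the gripper's body presses on something with over 40 N, if the wrist force passes 120 N, or if a joint passes its speed limit or range.

ROBOT

A 7-joint arm with a two-finger parallel gripper is mounted at the origin on the work surface. World frame = base frame: x ahead of the robot, y to its left, z up, the work surface at z = 0. Lengths are in m, angles in degrees, forces in N, time in s.
With the tool pointing down it reaches from about 0.425 to 0.95 m from the base axis. Payload 16.7 kg.
Tool frame: the origin (TCP) lies at the very end of the fingers, on their centre line; the grasp point (between the pads) lies hold_point_z behind it (hold_point_z is the distance from the TCP to the grasp point, in m); z points along the fingers, y is the line along which they close (so a half turn about z gives the same grasp; the last joint's range is limited). The gripper opens to 94 mm and grips with 3 to 60 N. Pads are 16 mm wide; open, the fingers measure 119 mm over their backs; the gripper's body (75 mm by 177 mm) begins 78 mm behind the grasp point.
Start: joints at [-84.368, 24.414, 4.234, 92.017, -1.954, 63.644, -3.845], TCP at [0.166, 0.654, 0.205] pointing down, gripper open.
Joint ranges: [-163.25, 163.25], [-28.42, 122.38], [-70.27, 78.77], [12.13, 141.07], [-58.53, 238.53], [9.26, 117.41], [-156.51, 156.51]. Speed limits (degrees/s): [108.29, 108.29, 136.94, 136.94, 172.46, 172.46, 172.46].

INTERFACE

Orientations are given as a 3x3 rotation matrix whose columns are the frame's x, y, z axes.
In Python, from station import observe, grab_frame, close_job, hold_point_z gives the robot as it stands.
- The arm moves only by the tool apply_moves, never from a script. Its argument "series" is a list of rows, each an object of numbers: "tx", "ty", "tz": the shift along the tool's x, y, z in mm; "wx", "wy", "wz": the turn, a rotation vector about the tool's x, y, z in rad. In form: [{"tx": .., "ty": .., "tz": .., "wx": .., "wy": .., "wz": ..}, ...]. A call has 1 to 5 rows; each row is the pose to reach, as a shift and turn from the pose commanded when the call began, along the tool's axes at that moment; what a row does not reach only later rows make up. A row lasts 1/8 s, in which the tool goes at most 62.5 mm and 10.7 degrees, less where a joint would pass 70% of its speed; a pose out of reach is approached as far as the arm can. A call with a gripper value outside its range is refused whole. "jaw" is the opening, from 0 (shut) to 1 (fully open), set as the call begins (left out, the last holds). The fingers move at their own pace and stop on an object; "squeeze" is the grip in N (left out, the last holds). Time passes only in rows, so rows that repeat a pose let the fingers close. It gives the time, the measured TCP pose, the force, the opening and the grip force at its end, in the units of the state.
- observe(): the state, without advancing time (a new reading comes with each control period).
- grab_frame(name): name is "scene" or "top" or "wrist"; returns a dict with "pixels" (384x512x3 uint8, red, green, blue), "camera_matrix" (3x3 intrinsics, pixels), "R" (3x3) and "t" (3): a world point X has camera coordinates R X + t; the wrist camera has in their place "tool_from_camera" (4x4, takes a point from camera to tool coordinates, whose origin is the TCP and whose axes are the flange's). Camera axes: x right, y down, z forward; pixel columns grow to the right and rows downward; lengths in m; the calibration is good to about 2 mm. The wrist camera is an equidistant fisheye: a pixel r from the principal point sees the ray r / f radians off the axis. A picture is of the moment at which its call begins: read the wrist's pose just before it. There is no depth.
- close_job(): hands the job in; it is judged then, once.
The state is a dict: "t": time; "q": joint angles; "joint_velocities": joint speeds; "joint_efforts": joint torques, N m; "tool_pos": TCP position; "eef_rot": TCP orientation; "wrist_force": force on the tool from outside, world axes, zero at the start; "torque": the same for the moment, N m; "grip_width": finger opening in m; "gripper_force": force on a finger pad.
Only numpy, scipy, OpenCV 4.12 (cv2) and the standard library are available. Lean on these libraries where they do the work, as an engineer would, in place of code of your own. Each camera call takes 0.05 s, during which the arm holds its last target. There are 200 camera calls.

## Working session

There is one attempt and no reset: what is moved stays moved. The work goes in short steps, Python scripts to look and compute and a tool call to move; the robot and the scene stay as the last step left them, time stands still between calls to the robot, and variables do not carry over. Pictures are saved under pics/ and viewed, at most 10 in all, crops included, and the job is handed in when it is done.

Besides the shell and the picture viewer there is one more tool, called after ">>>" as name([rows], argument=value, ...), one row to a line, values as JSON. apply_moves: Moves the arm, as the interface text tells. Its arguments: {"type":"object","properties":{"series":{"type":"array"},"jaw":{"type":"number"},"squeeze":{"type":"number"}},"required":["series"]}

```bash
mkdir -p pics; ls; python3 - <<'E'
from station import observe, grab_frame, hold_point_z
import cv2,numpy as np
print(hold_point_z); s=observe(); print(s)
for n in ["scene","top","wrist"]:
    f=grab_frame(n); cv2.imwrite(f"pics/{n}0.png",f["pixels"][:,:,::-1]); print(n,{k:np.round(v,4).tolist() for k,v in f.items() if k!="pixels"})
E
```

```text
pics
0.0188
{'t': 0.0, 'q': array([-84.36658222,  24.45118218,   4.22929048,  92.05199774,
        -1.95322163,  63.64539727,  -3.84603988]), 'joint_velocities': array([ 0.05166451,  0.11147871, -0.01989357, -0.06724659,  0.00934114,
       -0.0092918 ,  0.05162199]), 'joint_efforts': array([ 1.62253837e-03, -9.35797763e+01,  3.66818771e+00, -4.54175556e+01,
       -4.87521663e-02,  2.00120837e-02,  1.37232423e-04]), 'tool_pos': array([0.16547372, 0.65393532, 0.20475861]), 'eef_rot': array([[-9.69443952e-01,  2.45312797e-01, -2.35182740e-04],
       [ 2.45312892e-01,  9.69443066e-01, -1.31399263e-03],
       [-9.43429325e-05, -1.33153557e-03, -9.99999109e-01]]), 'wrist_force': array([-0.00584817, -0.34020213,  0.52958976]), 'torque': array([ 0.01415645, -0.01251206, -0.00399075]), 'gripper_force': 0.0, 'grip_width': 0.09424305175651634}
scene {'camera_matrix': [[394.9611, 0.0, 257.246], [0.0, 394.9611, 194.6599], [0.0, 0.0, 1.0]], 'R': [[0.8082, 0.5888, 0.0122], [0.3633, -0.4822, -0.7972], [-0.4635, 0.6487, -0.6036]], 't': [-0.5131, -0.1543, 1.2163]}
top {'camera_matrix': [[356.0717, 0.0, 255.3944], [0.0, 356.0717, 191.8466], [0.0, 0.0, 1.0]], 'R': [[0.0105, -0.9999, 0.0019], [-0.9931, -0.0107, -0.1165], [0.1165, -0.0006, -0.9932]], 't': [-0.0002, 0.6341, 1.0034]}
wrist {'camera_matrix': [[297.3186, 0.0, 250.7853], [0.0, 297.3186, 188.9406], [0.0, 0.0, 1.0]], 'tool_from_camera': [[-0.0003, -0.9741, -0.2259, 0.0656], [1.0, -0.0001, -0.0005, 0.0002], [0.0005, -0.2259, 0.9741, -0.1805], [0.0, 0.0, 0.0, 1.0]]}
```

View pics/scene0.png

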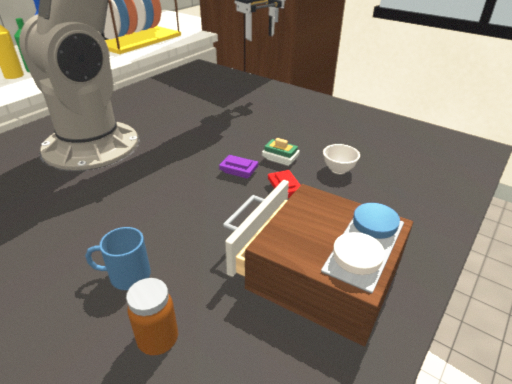

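View pics/top0.png

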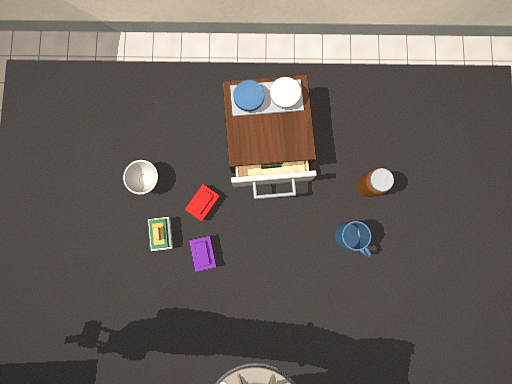

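The scene view shows the green/white lid pair at about (281,151), the drawer ajar with its handle at about (245,212), and purple and red decoys at (239,166) and (285,182). In the top view the lid pair is at about (160,234), the handle bar runs from (254,197) to (295,195), and the mug is at (355,237).

```bash
cat > h.py <<'E'
import numpy as np, cv2
from station import observe, grab_frame, hold_point_z
def shot(n):
    s=observe(); f=grab_frame(n); K=f["camera_matrix"]
    if n=="wrist":
        T=np.eye(4); T[:3,:3]=s["eef_rot"]; T[:3,3]=s["tool_pos"]; W=T@f["tool_from_camera"]
        R=W[:3,:3]; c=W[:3,3]
    else: R=f["R"].T; c=-R@f["t"]
    return dict(n=n,im=f["pixels"],K=K,R=R,c=c,s=s)
def ray(v,uv):
    K=v["K"]; p=(np.asarray(uv,float)-K[:2,2])/K[0,0]
    if v["n"]=="wrist":
        r=np.linalg.norm(p); d=np.r_[p/max(r,1e-9)*np.sin(r),np.cos(r)]
    else: d=np.r_[p,1]
    d=v["R"]@d; return v["c"],d/np.linalg.norm(d)
def proj(v,X):
    p=v["R"].T@(np.asarray(X)-v["c"])
    if v["n"]=="wrist":
        r=np.hypot(p[0],p[1]); q=p[:2]/max(r,1e-9)*np.arctan2(r,p[2])
    else: q=p[:2]/p[2]
    return v["K"][0,0]*q+v["K"][:2,2]
def plane(v,uv,z):
    c,d=ray(v,uv); return c+d*(z-c[2])/d[2]
def tri(*vu):
    A=np.zeros((3,3)); b=np.zeros(3)
    for v,uv in vu:
        c,d=ray(v,uv); P=np.eye(3)-np.outer(d,d); A+=P; b+=P@c
    return np.linalg.solve(A,b)
def blobs(im,lo,hi,box=None,amin=15):
    m=cv2.inRange(cv2.cvtColor(im,cv2.COLOR_RGB2HSV),np.array(lo),np.array(hi))
    if box is not None:
        k=np.zeros_like(m); x0,y0,x1,y1=box; k[y0:y1,x0:x1]=1; m=m*k
    cs,_=cv2.findContours(m,cv2.RETR_EXTERNAL,cv2.CHAIN_APPROX_NONE)
    return m,sorted([c for c in cs if cv2.contourArea(c)>=amin],key=cv2.contourArea,reverse=True)
def save(im,name,k=1): cv2.imwrite("pics/"+name,cv2.resize(im[:,:,::-1],None,fx=k,fy=k,interpolation=cv2.INTER_CUBIC))
E
python3 - <<'E'
from h import *
t=shot("top"); s=shot("scene")
def rect(v,lo,hi,box):
    m,c=blobs(v["im"],lo,hi,box); 
    return [(np.round(cv2.minAreaRect(x)[0],1).tolist(),np.round(cv2.minAreaRect(x)[1],1).tolist(),round(cv2.minAreaRect(x)[2],1),cv2.contourArea(x)) for x in c[:3]]
W=dict(lo=(15,60,140),hi=(30,200,255))
print("wood",rect(t,W["lo"],W["hi"],(140,210,180,260)),rect(s,W["lo"],W["hi"],(255,130,305,170)))
print("green",rect(t,(45,80,20),(85,255,255),(140,210,180,260)))
print("white",rect(t,(0,0,130),(180,60,255),(140,210,180,260)))
print("front",rect(t,(0,0,130),(180,60,255),(220,160,330,210)))
for uv in [(254,197),(295,195)]: print("bar",plane(t,uv,.083))
for uv in [(231,182),(316,175)]: print("front edge",plane(t,uv,.106))
for n,uv,z in [("lid",(160,234),.07),("mug",(355,233),.095),("jar",(383,180),.12),("bowl",(140,177),.055),("red",(202,202),.03),("purple",(203,254),.03)]: print(n,plane(t,uv,z))
E
```

```text
wood [([157.7, 233.5], [21.4, 10.7], 84.0, 197.5)] [([281.5, 143.4], [21.7, 10.4], 15.9, 151.5)]
green [([158.4, 233.5], [28.2, 16.8], 84.8, 426.0)]
white [([159.4, 233.5], [32.6, 21.5], 84.8, 650.0)]
front [([273.9, 181.8], [29.7, 85.4], 85.0, 1299.5)]
bar [0.61421607 0.01032088 0.083     ]
bar [ 0.62104859 -0.10399367  0.083     ]
front edge [0.65242542 0.07361666 0.106     ]
front edge [ 0.6743343  -0.15915467  0.106     ]
lid [0.50903456 0.2713515  0.07      ]
mug [ 0.51741074 -0.26577715  0.095     ]
jar [ 0.66027901 -0.33755306  0.12      ]
bowl [0.67153714 0.33976048 0.055     ]
red [0.60329198 0.16274739 0.03      ]
purple [0.45296035 0.15565865 0.03      ]
```

```bash
cat >> h.py <<'E'
from scipy.spatial.transform import Rotation as Ro
def mv(pos,ydir_deg):
    """shift (mm) and turn (rad) in tool axes from the present pose to a tool-down pose"""
    s=observe(); a=np.radians(ydir_deg); y=np.array([np.cos(a),np.sin(a),0]); z=np.array([0,0,-1.]); x=np.cross(y,z)
    R=s["eef_rot"]; print("move mm",np.round(R.T@(np.asarray(pos)-s["tool_pos"])*1000,1),"turn",np.round(Ro.from_matrix(R.T@np.column_stack([x,y,z])).as_rotvec(),4))
E
python3 -c "
from h import *
mv([.56,-.05,.25],4.5)"
```

```text
move mm [-555.2 -585.9  -44.5] turn [-5.0000e-04  4.0000e-04  1.2444e+00]
```

>>> apply_moves([
  {"tx": -42, "ty": -44, "tz": -10, "wz": 0.12},
  {"tx": -84, "ty": -88, "tz": -20, "wz": 0.26},
  {"tx": -126, "ty": -132, "tz": -30, "wz": 0.4},
  {"tx": -168, "ty": -176, "tz": -40, "wz": 0.53},
  {"tx": -210, "ty": -220, "tz": -45, "wz": 0.66},
], jaw=1)

```text
validation failed for argument at $.se...
```

```bash
python3 -c "
from h import *
w=shot('wrist'); save(w['im'],'w1.png'); print(w['s']['tool_pos'],proj(w,[.51,.27,.06]))
mv([.56,-.05,.25],4.5)"
```

```text
[0.16553197 0.65417144 0.20515541] [103.21009087 397.85323603]
move mm [-555.1 -586.   -44.5] turn [-3.0000e-04  3.0000e-04  1.2445e+00]
```

>>> apply_moves([
  {"tx": -42, "ty": -44, "tz": -10, "wx": 0, "wy": 0, "wz": 0.12},
  {"tx": -84, "ty": -88, "tz": -20, "wx": 0, "wy": 0, "wz": 0.26},
  {"tx": -126, "ty": -132, "tz": -30, "wx": 0, "wy": 0, "wz": 0.4},
  {"tx": -168, "ty": -176, "tz": -40, "wx": 0, "wy": 0, "wz": 0.53},
  {"tx": -210, "ty": -220, "tz": -45, "wx": 0, "wy": 0, "wz": 0.66},
], jaw=1)

```text
t: 0.92
tool_pos: [0.316, 0.3879, 0.2511]
eef_rot: [[-0.612, 0.791, 0.0], [0.791, 0.612, 0.001], [0.001, 0.001, -1.0]]
wrist_force: [0.8, 0.2, 0.6]
grip_width: 0.0941
gripper_force: 0.0
```

```bash
python3 -c "
from h import *
w=shot('wrist'); save(w['im'],'w1.png'); print(w['s']['tool_pos'],proj(w,[.51,.27,.06]))
mv([.56,-.05,.25],4.5)"
```

```text
[0.31604293 0.38790278 0.25112554] [303.9633826  310.61622083]
move mm [-488.7  -67.4    1.9] turn [9.000e-04 4.000e-04 5.658e-01]
```

>>> apply_moves([
  {"tx": -61, "ty": -8, "tz": 0, "wx": 0, "wy": 0, "wz": 0.1},
  {"tx": -122, "ty": -16, "tz": 0, "wx": 0, "wy": 0, "wz": 0.2},
  {"tx": -183, "ty": -24, "tz": 0, "wx": 0, "wy": 0, "wz": 0.3},
  {"tx": -244, "ty": -32, "tz": 0, "wx": 0, "wy": 0, "wz": 0.4},
  {"tx": -305, "ty": -40, "tz": 0, "wx": 0, "wy": 0, "wz": 0.5},
])

```text
t: 1.6
tool_pos: [0.4721, 0.1228, 0.2508]
eef_rot: [[-0.159, 0.987, 0.001], [0.987, 0.159, 0.001], [0.001, 0.001, -1.0]]
wrist_force: [0.8, 1.3, 0.2]
grip_width: 0.0936
gripper_force: 0.0
```

```bash
python3 -c "
from h import *
mv([.56,-.05,.25],4.5)"
```

```text
move mm [-184.6   59.2    0.8] turn [ 0.0007 -0.0008  0.0816]
```

>>> apply_moves([
  {"tx": -58, "ty": 18, "tz": 0, "wx": 0, "wy": 0, "wz": 0.03},
  {"tx": -116, "ty": 37, "tz": 0, "wx": 0, "wy": 0, "wz": 0.06},
  {"tx": -173, "ty": 56, "tz": 0, "wx": 0, "wy": 0, "wz": 0.08},
  {"tx": -185, "ty": 59, "tz": 1, "wx": 0, "wy": 0, "wz": 0.08},
  {"tx": -185, "ty": 59, "tz": 1, "wx": 0, "wy": 0, "wz": 0.08},
])

```text
t: 2.22
tool_pos: [0.5595, -0.0489, 0.2492]
eef_rot: [[-0.082, 0.997, -0.001], [0.997, 0.082, -0.0], [-0.0, -0.001, -1.0]]
wrist_force: [-0.1, 1.4, -0.6]
grip_width: 0.094
gripper_force: 0.0
```

```bash
python3 -c "
from h import *
w=shot('wrist'); save(w['im'],'w2.png'); np.save('w2.npy',w,allow_pickle=True); print(w['s']['tool_pos'],proj(w,[.614,.010,.083]),proj(w,[.621,-.104,.083]))
"
```

```text
[ 0.55945072 -0.04890455  0.24915324] [301.89287931 131.09083016] [296.91845006 223.83550928]
```

View pics/w2.png

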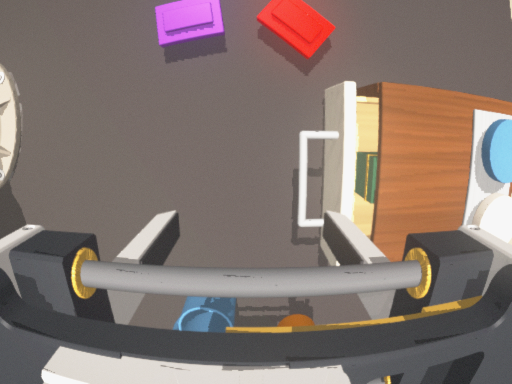

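The wrist picture shows the steel bar at about column 303, rows 132–226, with the white drawer front at columns 325–355 and the open slit with the green tin behind it at (367,177).

```bash
python3 - <<'E'
from h import *
w=shot("wrist"); t=shot("top")
for v,box in ((w,(294,120,320,236)),(t,(246,186,302,204))):
    g=cv2.cvtColor(v["im"],cv2.COLOR_RGB2GRAY); x0,y0,x1,y1=box
    print(v["n"]); print(g[y0:y1:(6 if v is w else 1),x0:x1:(1 if v is w else 3)])
E
```

```text
wrist
[[117 117 119 118 119 117 118 116 118 116 119 119 120 119 117 119 118 121
  121 122 122 123 121 122 125 123]
 [114 116 119 116 119 116 120 120 118 118 118 120 119 118 118 121 122 123
  122 123 124 122 120 125 124 123]
 [115 118 117 118 118 120 138 178 214 228 231 232 232 232 229 227 229 228
  229 227 227 227 225 223 223 221]
 [118 120 117 118 126 165 212 231 241 244 244 240 228 220 220 221 220 220
  221 222 221 223 223 222 224 225]
 [120 118 118 119 124 164 213 232 241 244 244 241 231 175 130 121 124 123
  124 124 127 124 124 123 126 127]
 [118 120 118 121 128 163 213 233 241 244 244 241 229 173 130 124 123 125
  123 124 125 126 127 126 126 127]
 [123 119 121 119 129 164 216 234 242 245 244 241 227 176 129 125 123 126
  126 123 126 128 127 126 127 125]
 [119 119 119 120 130 167 218 236 243 245 244 241 228 183 129 121 124 123
  126 127 126 127 127 129 126 130]
 [120 117 115 122 130 171 219 236 243 244 244 239 218 155 116 117 117 118
  121 125 123 127 125 127 123 111]
 [ 94  94  93  98 123 189 222 237 243 244 244 237 211 134 101  99 100 100
  100  99 103 100 104 102 108 102]
 [ 9
[... 1849 characters left out ...]
 187 186  55 143 142 214 211 207 210 209 211
  209]
 [ 83  82 152 182 185 182 187 187 187  55 146 142 211 212 210 207 210 211
  208]
 [ 78  76 164 189 186 185 185 185 188  62 146 145 211 212 210 211 204 210
  208]
 [ 81  82 183 188 186 184 186 186 186  65 137 138 211 212 213 213 215 216
  211]
 [ 82  76 192 186 185 184 185 184 192  72 138 143 212 212 212 211 212 212
  213]
 [ 82  68 199 188 182 185 183 183 194  79 141 143 208 207 213 212 212 215
  211]
 [ 77  71 206 182 183 186 186 186 192  85 144 131 208 208 210 212 211 213
  213]
 [ 82  62 204 188 183 184 185 188 189  90 136 131 208 207 210 205 213 210
  210]
 [ 80  49 199 184 186 188 188 183 184 105 126 130 208 209 205 208 210 211
  211]]
```

```bash
python3 - <<'E'
from h import *
w=shot("wrist"); t=shot("top"); t["im"]=cv2.imread("pics/top0.png")[:,:,::-1]
g=cv2.cvtColor(w["im"],cv2.COLOR_RGB2GRAY)
r=np.arange(142,220); c=[np.mean(np.where(g[i,296:312]>175)[0])+296 for i in r]; p=np.polyfit(r,c,1)
col=g[120:236,300:305].mean(1); on=np.where(col>185)[0]+120; print("rows",on.min(),on.max(),p)
a=[np.polyval(p,on.min()-.5),on.min()-.5]; b=[np.polyval(p,on.max()+.5),on.max()+.5]
g2=cv2.cvtColor(np.ascontiguousarray(t["im"]),cv2.COLOR_RGB2GRAY)
print(g2[188:204,248:302:3])
cc=np.arange(260,292); th=150; rr=[np.average(np.arange(190,202),weights=np.clip(g2[190:202,i].astype(float)-100,0,None)) for i in cc]; q=np.polyfit(cc,rr,1)
row=[g2[int(round(np.polyval(q,i))),i] for i in range(246,304)]; on2=np.where(np.array(row)>th)[0]+246
a2=[on2.min()-.5,np.polyval(q,on2.min())]; b2=[on2.max()+.5,np.polyval(q,on2.max())]
print(a,b,a2,b2)
A=tri((w,a),(t,a2)); B=tri((w,b),(t,b2)); print(A,B,np.linalg.norm(A-B),(A+B)/2,np.degrees(np.arctan2(-(A-B)[0],(A-B)[1])))
A=plane(w,a,.078); B=plane(w,b,.078); print(A,B,np.linalg.norm(A-B),(A+B)/2,np.degrees(np.arctan2(-(A-B)[0],(A-B)[1])))
m=(A+B)/2
mv([m[0],m[1],.15],np.degrees(np.arctan2(-(A-B)[0],(A-B)[1])))
E
```

```text
rows 133 228 [-2.18768573e-02  3.06307747e+02]
[[ 79  78 255  74  77  76  81  83  48  54  77  83  83  81  78 255  66  80]
 [ 80  71 255  69  83  81  79  79  52  48  88  83  84  79  80 255  64  80]
 [ 82  76 255  69  81  84  80  79  45  57  80  74  75  77  75 247  51  82]
 [ 80  78 255  68  76  79  81  82  46  53  77  73  77  65  63 233  61  83]
 [ 84  73 255  69  82  81  79  77  43  36  68  60  70 115 157 213  68  81]
 [ 82  80 255  42  76  74  71  55  52 102 161 173 196 212 227 232  64  64]
 [ 76  82 253  32  74 109 168 172 196 212 232 236 238 238 229 222  46  54]
 [ 80  80 252 167 190 210 232 236 237 236 227 224 213 178 144 127  44  50]
 [ 84  79 244 235 238 236 227 221 217 206 145 127 114  79  53  41  42  75]
 [ 81  85 238 222 217 202 152 132 126 110  50  45  57  68  67  71  76  90]
 [ 80  77 152 130 119 121  78  75  73  64  71  68  83  81  80  82  82  80]
 [ 84  80  69  69  64  71  72  80  80  79  82  85  83  81  82  80  78  77]
 [ 76  80  81  76  78  77  81  78  84  81  83  82  79  80  78  82  79  84]
 [ 80  78  77  78  85  81  84  83  78  81  80  80  81  83  82  81  80  85]
 [ 82  85  83  81  80  83  78  82  80  79  84  88  83  83  81  82  82  82]
 [ 82  80  81  82  79  75  81  83  80  84  80  81  79  81  83  81  81  78]]
[np.float64(303.40906351032936), np.float64(132.5)] [np.float64(301.3088852076194), np.float64(228.5)] [np.float64(253.5), np.float64(196.70006615169314)] [np.float64(295.5), np.float64(193.08690873184665)]
[0.61384427 0.01144999 0.09382546] [ 0.6255935  -0.10438924  0.09144935] 0.11645779079995915 [ 0.61971888 -0.04646962  0.0926374 ] 5.791534963003987
[0.61660289 0.01089009 0.078     ] [ 0.62859266 -0.10921551  0.078     ] 0.12070256944419405 [ 0.62259778 -0.04916271  0.078     ] 5.700769014832884
move mm [-7.6 62.8 99.6] turn [ 0.0002 -0.0007 -0.0144]
```

>>> apply_moves([
  {"tx": -4, "ty": 31, "tz": 45, "wx": 0, "wy": 0, "wz": -0.014},
  {"tx": -8, "ty": 62, "tz": 90, "wx": 0, "wy": 0, "wz": -0.014},
  {"tx": -8, "ty": 62, "tz": 95, "wx": 0, "wy": 0, "wz": -0.014},
  {"tx": -8, "ty": 62, "tz": 95, "wx": 0, "wy": 0, "wz": -0.014},
])

```text
t: 2.98
tool_pos: [0.6216, -0.0511, 0.1548]
eef_rot: [[-0.097, 0.995, -0.001], [0.995, 0.097, -0.0], [-0.0, -0.001, -1.0]]
wrist_force: [-0.2, -0.8, 0.9]
grip_width: 0.094
gripper_force: 0.0
```

```bash
python3 - <<'E'
from h import *
w0=np.load('w2.npy',allow_pickle=True).item(); w=shot("wrist"); save(w["im"],"w3.png"); np.save("w3.npy",w,allow_pickle=True)
print(w["s"]["tool_pos"],[proj(w,x) for x in ([.614,.010,.085],[.626,-.104,.085])])
E
```

```text
[ 0.62157283 -0.05105848  0.15478292] [array([249.40822994, 125.70404351]), array([250.5278548 , 252.52341432])]
```

View pics/w3.png

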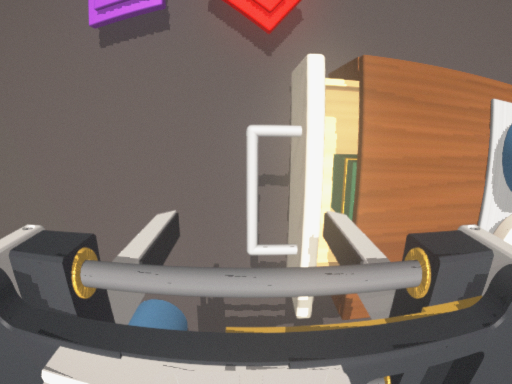

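The picture shows the bar at columns 248–258, rows 126–254, almost centred between the fingers, and the white front at columns 290–325.

```bash
python3 - <<'E'
from h import *
w0=np.load('w2.npy',allow_pickle=True).item(); w=np.load('w3.npy',allow_pickle=True).item()
def bar(v,x0,x1,r0,r1,th=180):
    g=cv2.cvtColor(v["im"],cv2.COLOR_RGB2GRAY).astype(float)
    r=np.arange(r0,r1); c=[np.mean(np.where(g[i,x0:x1]>th)[0])+x0 for i in r]; p=np.polyfit(r,c,1)
    k=lambda i:g[i,int(round(np.polyval(p,i)))]
    a=r0
    while k(a-1)>th:a-=1
    b=r1
    while k(b+1)>th:b+=1
    print(a,b,p); return [np.polyval(p,a),a-.5],[np.polyval(p,b),b+.5]
a0,b0=bar(w0,296,312,142,216); a,b=bar(w,240,266,140,240)
A=tri((w0,a0),(w,a));B=tri((w0,b0),(w,b)); M=(A+B)/2
print(A,B,np.linalg.norm(A-B),M,np.degrees(np.arctan2(-(A-B)[0],(A-B)[1])))
# consistency: project bar mid
print(proj(w,M),proj(w0,M)); mv([M[0],M[1],M[2]-hold_point_z],np.degrees(np.arctan2(-(A-B)[0],(A-B)[1])))
E
```

```text
131 226 [-1.80525731e-02  3.05789952e+02]
125 253 [-4.07446209e-16  2.51500000e+02]
[0.61564137 0.01102719 0.08363005] [ 0.62748952 -0.10710841  0.0815527 ] 0.11874643087329413 [ 0.62156545 -0.04804061  0.08259138] 5.7272027308931905
[251.66050487 193.03449127] [302.8701823  179.91480911]
move mm [ 3.  -0.1 91.9] turn [ 0.001  -0.0002 -0.0029]
```

>>> apply_moves([
  {"tx": 2, "ty": 0, "tz": 10, "wx": 0, "wy": 0, "wz": 0},
  {"tx": 2, "ty": 0, "tz": 20, "wx": 0, "wy": 0, "wz": 0},
  {"tx": 2, "ty": 0, "tz": 30, "wx": 0, "wy": 0, "wz": 0},
  {"tx": 2, "ty": 0, "tz": 34, "wx": 0, "wy": 0, "wz": 0},
], jaw=0.36, squeeze=25)

```text
t: 3.52
tool_pos: [0.6214, -0.0493, 0.1197]
eef_rot: [[-0.097, 0.995, -0.001], [0.995, 0.097, -0.0], [-0.0, -0.001, -1.0]]
wrist_force: [-0.3, -0.1, 0.3]
grip_width: 0.0576
gripper_force: 0.0
```

>>> apply_moves([
  {"tx": 0, "ty": 0, "tz": 0, "wx": 0, "wy": 0, "wz": 0},
  {"tx": 0, "ty": 0, "tz": 0, "wx": 0, "wy": 0, "wz": 0},
  {"tx": 0, "ty": 0, "tz": 20, "wx": 0, "wy": 0, "wz": 0},
  {"tx": 0, "ty": 0, "tz": 40, "wx": 0, "wy": 0, "wz": 0},
  {"tx": 0, "ty": 0, "tz": 59, "wx": 0, "wy": 0, "wz": 0},
])

```text
t: 4.15
tool_pos: [0.6214, -0.0492, 0.0596]
eef_rot: [[-0.097, 0.995, -0.001], [0.995, 0.097, -0.0], [-0.0, -0.001, -1.0]]
wrist_force: [-0.9, -0.5, -0.0]
grip_width: 0.0339
gripper_force: 0.0
```

>>> apply_moves([
  {"tx": 0, "ty": 0, "tz": 0, "wx": 0, "wy": 0, "wz": 0},
  {"tx": 0, "ty": 0, "tz": 0, "wx": 0, "wy": 0, "wz": 0},
  {"tx": 0, "ty": 0, "tz": 0, "wx": 0, "wy": 0, "wz": 0},
  {"tx": 0, "ty": 0, "tz": 0, "wx": 0, "wy": 0, "wz": 0},
], jaw=0, squeeze=25)

```text
t: 4.65
tool_pos: [0.6223, -0.0494, 0.0621]
eef_rot: [[-0.097, 0.995, 0.001], [0.995, 0.097, -0.0], [-0.0, 0.001, -1.0]]
wrist_force: [-0.5, -1.0, 1.5]
grip_width: 0.0093
gripper_force: 25.0
```

>>> apply_moves([
  {"tx": 0, "ty": -15, "tz": 0, "wx": 0, "wy": 0, "wz": 0},
  {"tx": 0, "ty": -40, "tz": 0, "wx": 0, "wy": 0, "wz": 0},
  {"tx": 0, "ty": -65, "tz": 0, "wx": 0, "wy": 0, "wz": 0},
  {"tx": 0, "ty": -90, "tz": 0, "wx": 0, "wy": 0, "wz": 0},
  {"tx": 0, "ty": -110, "tz": 0, "wx": 0, "wy": 0, "wz": 0},
])

```text
t: 5.28
tool_pos: [0.5117, -0.0601, 0.062]
eef_rot: [[-0.097, 0.995, 0.001], [0.995, 0.097, 0.0], [0.0, 0.001, -1.0]]
wrist_force: [2.8, -1.6, 4.0]
grip_width: 0.0093
gripper_force: 25.0
```

>>> apply_moves([
  {"tx": 0, "ty": -6, "tz": 0, "wx": 0, "wy": 0, "wz": 0},
  {"tx": 0, "ty": -12, "tz": 0, "wx": 0, "wy": 0, "wz": 0},
  {"tx": 0, "ty": -16, "tz": 0, "wx": 0, "wy": 0, "wz": 0},
  {"tx": 0, "ty": -20, "tz": 0, "wx": 0, "wy": 0, "wz": 0},
])

```text
t: 5.78
tool_pos: [0.4931, -0.0619, 0.0619]
eef_rot: [[-0.097, 0.995, 0.001], [0.995, 0.097, -0.0], [-0.0, 0.001, -1.0]]
wrist_force: [1.0, -0.5, 8.9]
grip_width: 0.0091
gripper_force: 25.0
```

```bash
python3 - <<'E'
from h import *
t=shot("top"); save(t["im"][60:300,120:400],"t2.png",2)
E
```

```text
(no output)
```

View pics/t2.png

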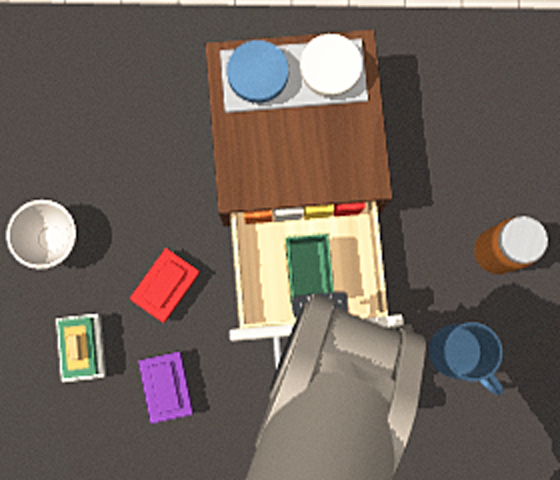

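The crop shows the drawer most of the way out, with the green tin at (310,265) and the sachet boxes just coming clear of the unit. There is no stop force yet, so I keep pulling.

>>> apply_moves([
  {"tx": 0, "ty": -4, "tz": 0, "wx": 0, "wy": 0, "wz": 0},
  {"tx": 0, "ty": -8, "tz": 0, "wx": 0, "wy": 0, "wz": 0},
  {"tx": 0, "ty": -12, "tz": 0, "wx": 0, "wy": 0, "wz": 0},
  {"tx": 0, "ty": -15, "tz": 0, "wx": 0, "wy": 0, "wz": 0},
])

```text
t: 6.32
tool_pos: [0.4825, -0.063, 0.0623]
eef_rot: [[-0.098, 0.995, 0.009], [0.995, 0.098, -0.001], [-0.002, 0.009, -1.0]]
wrist_force: [38.4, 1.5, -37.2]
grip_width: 0.0087
gripper_force: 25.0
```

>>> apply_moves([
  {"tx": 0, "ty": 3, "tz": 0, "wx": 0, "wy": 0, "wz": 0},
  {"tx": 0, "ty": 3.5, "tz": 0, "wx": 0, "wy": 0, "wz": 0},
  {"tx": 0, "ty": 3.5, "tz": 0, "wx": 0, "wy": 0, "wz": 0},
])

```text
t: 6.7
tool_pos: [0.4826, -0.0629, 0.0621]
eef_rot: [[-0.097, 0.995, 0.003], [0.995, 0.097, -0.0], [-0.0, 0.003, -1.0]]
wrist_force: [6.4, 0.6, 5.0]
grip_width: 0.0095
gripper_force: 25.0
```

>>> apply_moves([
  {"tx": 0, "ty": 0, "tz": 0, "wx": 0, "wy": 0, "wz": 0},
  {"tx": 0, "ty": 0, "tz": 0, "wx": 0, "wy": 0, "wz": 0},
], jaw=0.33)

```text
t: 6.95
tool_pos: [0.4805, -0.0629, 0.0613]
eef_rot: [[-0.097, 0.995, -0.001], [0.995, 0.097, 0.0], [0.0, -0.001, -1.0]]
wrist_force: [-1.2, -0.2, 0.1]
grip_width: 0.0259
gripper_force: 0.0
```

>>> apply_moves([
  {"tx": 0, "ty": 0, "tz": -35, "wx": 0, "wy": 0, "wz": 0},
  {"tx": 0, "ty": 0, "tz": -90, "wx": 0, "wy": 0, "wz": 0},
  {"tx": 0, "ty": 30, "tz": -140, "wx": 0, "wy": 0, "wz": -0.1},
  {"tx": 0, "ty": 75, "tz": -170, "wx": 0, "wy": 0, "wz": -0.28},
  {"tx": 0, "ty": 100, "tz": -180, "wx": 0, "wy": 0, "wz": -0.45},
], jaw=0.35)

```text
t: 7.58
tool_pos: [0.5826, -0.0525, 0.2432]
eef_rot: [[-0.526, 0.85, 0.002], [0.85, 0.526, 0.0], [-0.001, 0.002, -1.0]]
wrist_force: [-0.8, 0.1, -0.0]
grip_width: 0.0329
gripper_force: 0.0
```

>>> apply_moves([
  {"tx": 0, "ty": 0, "tz": 0, "wx": 0, "wy": 0, "wz": 0},
], jaw=1)

```text
t: 7.7
tool_pos: [0.5815, -0.0532, 0.2415]
eef_rot: [[-0.521, 0.853, 0.0], [0.853, 0.521, -0.001], [-0.001, -0.0, -1.0]]
wrist_force: [-0.0, -0.3, -0.1]
grip_width: 0.0397
gripper_force: 0.0
```

```bash
python3 - <<'E'
from h import *
w=shot("wrist"); save(w["im"],"w4.png"); np.save("w4.npy",w,allow_pickle=True)
print(w["s"]["tool_pos"],proj(w,[.616,-.05,.086]))
mv([.5,.2,.25],95.6)
E
```

```text
[ 0.5815129  -0.05316105  0.24148001] [277.80262668 191.18661211]
move mm [258.4  62.8  -9.2] turn [-1.1000e-03 -9.0000e-04 -1.1239e+00]
```

View pics/w4.png

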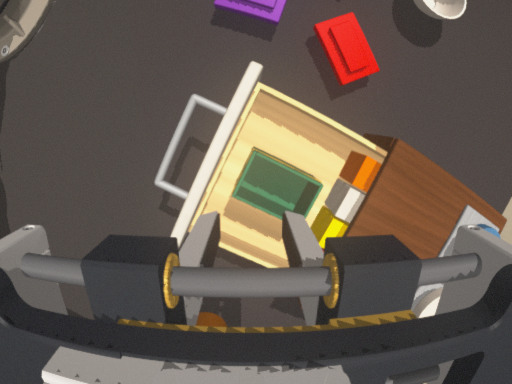

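The picture shows the drawer fully out: the tin mouth is centred near (278,187), with handle, sachets and front all visible.

>>> apply_moves([
  {"tx": 52, "ty": 13, "tz": 0, "wx": 0, "wy": 0, "wz": -0.18},
  {"tx": 104, "ty": 26, "tz": 0, "wx": 0, "wy": 0, "wz": -0.36},
  {"tx": 156, "ty": 39, "tz": 0, "wx": 0, "wy": 0, "wz": -0.54},
  {"tx": 208, "ty": 52, "tz": 0, "wx": 0, "wy": 0, "wz": -0.72},
  {"tx": 258, "ty": 63, "tz": 0, "wx": 0, "wy": 0, "wz": -0.9},
])

```text
t: 8.38
tool_pos: [0.4982, 0.2007, 0.2409]
eef_rot: [[-0.993, 0.121, -0.001], [0.121, 0.993, -0.0], [0.001, -0.001, -1.0]]
wrist_force: [0.7, 0.6, -0.5]
grip_width: 0.0926
gripper_force: 0.0
```

>>> apply_moves([
  {"tx": 0, "ty": 0, "tz": 0, "wx": 0, "wy": 0, "wz": -0.18},
  {"tx": 0, "ty": 0, "tz": 0, "wx": 0, "wy": 0, "wz": -0.22},
  {"tx": 0, "ty": 0, "tz": 0, "wx": 0, "wy": 0, "wz": -0.22},
])

```text
t: 8.75
tool_pos: [0.4991, 0.1991, 0.2409]
eef_rot: [[-0.996, -0.093, -0.001], [-0.093, 0.996, -0.001], [0.001, -0.0, -1.0]]
wrist_force: [0.4, -0.6, 0.7]
grip_width: 0.0939
gripper_force: 0.0
```

```bash
python3 - <<'E'
from h import *
w=shot("wrist"); save(w["im"],"w5.png"); np.save("w5.npy",w,allow_pickle=True)
print(w["s"]["tool_pos"],proj(w,[.509,.271,.03]),proj(w,[.616,-.05,.086]))
mv([.5,.27,.15],95)
E
```

```text
[0.49911675 0.19911266 0.24090993] [302.70898048 182.87510047] [ 68.38669357 244.56675967]
move mm [-7.3 70.5 91. ] turn [-0.0004 -0.001   0.0057]
```

View pics/w5.png

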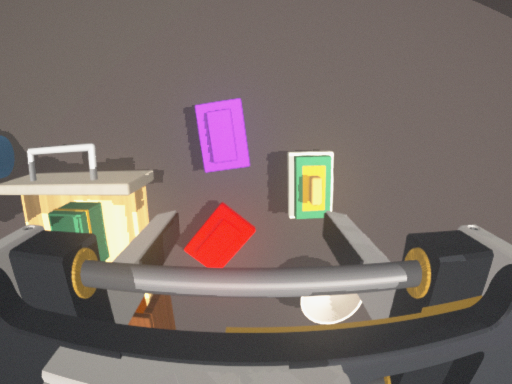

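The lid pair is at (311,185), its white rim spanning columns 288–334 and rows 152–220; the purple decoy is at (222,135) and the red one at (220,237).

>>> apply_moves([
  {"tx": -3, "ty": 30, "tz": 35, "wx": 0, "wy": 0, "wz": 0},
  {"tx": -7, "ty": 60, "tz": 70, "wx": 0, "wy": 0, "wz": 0},
  {"tx": -7, "ty": 70, "tz": 90, "wx": 0, "wy": 0, "wz": 0},
  {"tx": -7, "ty": 70, "tz": 90, "wx": 0, "wy": 0, "wz": 0},
])

```text
t: 9.3
tool_pos: [0.4992, 0.2698, 0.15]
eef_rot: [[-0.995, -0.095, -0.002], [-0.095, 0.995, -0.002], [0.003, -0.002, -1.0]]
wrist_force: [-1.0, 0.2, 0.5]
grip_width: 0.094
gripper_force: 0.0
```

```bash
python3 - <<'E'
from h import *
w=shot("wrist"); save(w["im"],"w6.png"); np.save("w6.npy",w,allow_pickle=True)
w5=np.load("w5.npy",allow_pickle=True).item()
print(w["s"]["tool_pos"],proj(w,[.509,.271,.03]))
G=((45,80,20),(85,255,255)); Wh=((0,0,150),(180,45,255)); Wd=((10,40,150),(32,255,255))
for nm,(lo,hi) in dict(G=G,Wh=Wh,Wd=Wd).items():
    for v,box in ((w5,(275,140,350,222)),(w,(180,100,330,240))):
        m,c=blobs(v["im"],lo,hi,box,30)
        print(nm,[(np.round(cv2.minAreaRect(x)[0],1).tolist(),np.round(cv2.minAreaRect(x)[1],1).tolist(),round(cv2.minAreaRect(x)[2],1),cv2.boundingRect(x)) for x in c[:2]])
E
```

```text
[0.49920246 0.26984086 0.14998201] [251.02551791 194.54700085]
G [([313.0, 186.9], [61.9, 35.0], 89.0, (295, 156, 36, 63))]
G [([261.9, 199.3], [80.0, 47.1], 89.2, (238, 159, 49, 81))]
Wh [([318.5, 185.5], [61.0, 71.0], 0.0, (288, 150, 62, 72))]
Wh [([262.1, 195.3], [86.4, 61.3], 88.9, (231, 152, 62, 88))]
Wd [([313.5, 188.0], [44.0, 23.0], 90.0, (302, 166, 24, 45))]
Wd [([262.8, 201.3], [59.1, 31.6], 87.8, (246, 172, 33, 60)), ([295.5, 196.5], [7.0, 35.0], 0.0, (292, 179, 8, 36))]
```

View pics/w6.png

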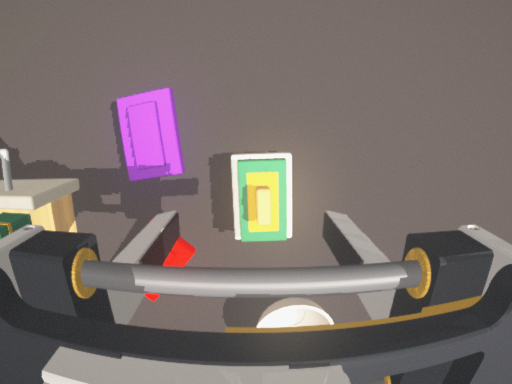

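The lid pair lies nearly square to the gripper: white rim at columns 232–292 and rows 152–241, green lid at columns 238–287, yellow label at columns 246–279 and rows 172–232.

```bash
python3 - <<'E'
from h import *
w=np.load("w6.npy",allow_pickle=True).item(); w5=np.load("w5.npy",allow_pickle=True).item()
def corners(v,lo,hi,box):
    m,c=blobs(v["im"],lo,hi,box,30); r=cv2.minAreaRect(np.vstack(c)); b=cv2.boxPoints(r); b=b[np.lexsort((b[:,0],))]
    L=b[:2][np.argsort(b[:2,1])]; R=b[2:][np.argsort(b[2:,1])]; print(v["n"],np.round(r[0],1),np.round(r[1],1),r[2]); return np.array([L[0],R[0],R[1],L[1]])
Y=((20,170,120),(35,255,255))
a=corners(w5,*Y,(290,150,340,222)); b=corners(w,*Y,(240,160,286,240))
P=np.array([tri((w5,p),(w,q)) for p,q in zip(a,b)]); print(P.round(4)); C=P.mean(0)
ux=(P[0]+P[1]-P[2]-P[3]); print("label",C,np.degrees(np.arctan2(ux[1],ux[0])),np.linalg.norm(ux)/2)
allm=((0,0,0),(180,255,255))
g=cv2.cvtColor(w["im"],cv2.COLOR_RGB2HSV)
m=((g[...,2]>150)|(g[...,1]>110)).astype(np.uint8); k=np.zeros_like(m); k[140:250,222:302]=1; m*=k
c=max(cv2.findContours(m,cv2.RETR_EXTERNAL,cv2.CHAIN_APPROX_NONE)[0],key=cv2.contourArea); r=cv2.minAreaRect(c); print(r, cv2.boundingRect(c)); b=cv2.boxPoints(r)
for z in (.03,): 
    S=np.array([plane(w,p,z) for p in b]); print("slab",S.round(4),S.mean(0),[np.linalg.norm(S[i]-S[i-1]).round(4) for i in range(4)])
# tin from w4: dark green mouth, and from w5
E
```

```text
Traceback (most recent call last):
ValueError: need at least one array to concatenate
```

```bash
cat > lid.py <<'E'
from h import *
w=np.load("w6.npy",allow_pickle=True).item(); w5=np.load("w5.npy",allow_pickle=True).item()
hsv=cv2.cvtColor(w["im"],cv2.COLOR_RGB2HSV); print(hsv[180,[250,262,276]].tolist())
def corners(v,lo,hi,box):
    m,c=blobs(v["im"],lo,hi,box,30); r=cv2.minAreaRect(np.vstack(c)); b=cv2.boxPoints(r); b=b[np.lexsort((b[:,0],))]
    L=b[:2][np.argsort(b[:2,1])]; R=b[2:][np.argsort(b[2:,1])]; print(v["n"],np.round(r[0],1),np.round(r[1],1),r[2]); return np.array([L[0],R[0],R[1],L[1]])
Y=((18,150,100),(38,255,255))
a=corners(w5,*Y,(290,150,340,222)); b=corners(w,*Y,(240,160,286,240))
P=np.array([tri((w5,p),(w,q)) for p,q in zip(a,b)]); print(P.round(4)); C=P.mean(0)
ux=(P[0]+P[1]-P[2]-P[3]); print("label",C,np.degrees(np.arctan2(ux[1],ux[0])),np.linalg.norm(ux)/2)
m=((hsv[...,2]>150)|(hsv[...,1]>110)).astype(np.uint8); k=np.zeros_like(m); k[140:250,222:302]=1; m*=k
c=max(cv2.findContours(m,cv2.RETR_EXTERNAL,cv2.CHAIN_APPROX_NONE)[0],key=cv2.contourArea); r=cv2.minAreaRect(c); print(r, cv2.boundingRect(c)); b=cv2.boxPoints(r)
S=np.array([plane(w,p,.03) for p in b]); print("slab",S.round(4),S.mean(0),[np.linalg.norm(S[i]-S[i-1]).round(4) for i in range(4)])
E
python3 lid.py
```

```text
[[30, 139, 247], [30, 136, 247], [30, 134, 247]]
wrist [312.1 190.1] [37.1 19.8] 86.18592071533203
wrist [252.  202.5] [37.  8.] 90.0
[[0.4954 0.2663 0.0352]
 [0.4783 0.2717 0.1172]
 [0.51   0.2758 0.126 ]
 [0.5361 0.2714 0.0493]]
label [0.5049751  0.2713138  0.08191287] -172.72828850876417 0.03823544520892991
((265.5066223144531, 196.47662353515625), (88.75167846679688, 66.77507019042969), 87.35746002197266) (231, 152, 69, 90)
slab [[0.4685 0.2458 0.03  ]
 [0.4586 0.3131 0.03  ]
 [0.5544 0.3305 0.03  ]
 [0.5645 0.2578 0.03  ]] [0.51149943 0.28679925 0.03      ] [np.float64(0.0968), np.float64(0.0681), np.float64(0.0973), np.float64(0.0734)]
```

```bash
sed -i 's/Y=((18,150,100),(38,255,255))/Y=((27,100,100),(36,255,255))/; s/hsv\[...,2\]>150)|(hsv\[...,1\]>110/hsv[...,2]>175)|((hsv[...,1]>90)\&(hsv[...,0]>22)\&(hsv[...,0]<90)/' lid.py
python3 - <<'E'
from h import *
w=np.load("w6.npy",allow_pickle=True).item(); hsv=cv2.cvtColor(w["im"],cv2.COLOR_RGB2HSV)
for r in (180,205): print(hsv[r,[225,234,242,249,253,258,264,270,276,284,290,296,300]].tolist())
E
python3 lid.py
```

```text
[[9, 48, 107], [24, 11, 242], [69, 95, 223], [30, 134, 247], [30, 138, 247], [30, 144, 247], [30, 134, 247], [30, 137, 247], [30, 134, 247], [69, 85, 228], [0, 0, 247], [16, 51, 145], [13, 45, 143]]
[[13, 46, 105], [24, 16, 239], [66, 93, 203], [23, 159, 239], [23, 161, 239], [28, 85, 247], [30, 72, 247], [28, 89, 247], [30, 133, 247], [68, 80, 229], [0, 0, 247], [14, 48, 148], [14, 49, 147]]
[[30, 139, 247], [30, 136, 247], [30, 134, 247]]
wrist [313.5 188. ] [44. 23.] 90.0
wrist [262.5 201.4] [58.8 30.2] 88.72696685791016
[[0.484  0.2645 0.0436]
 [0.4797 0.2933 0.0504]
 [0.5376 0.3012 0.0535]
 [0.5416 0.271  0.0507]]
label [0.5107384  0.28249226 0.04957056] -172.84647977369093 0.0584249268829964
((262.3079833984375, 196.73974609375), (87.5846939086914, 60.732940673828125), 88.09085083007812) (231, 153, 62, 89)
slab [[0.4687 0.2462 0.03  ]
 [0.4606 0.3075 0.03  ]
 [0.5552 0.323  0.03  ]
 [0.5636 0.2569 0.03  ]] [0.51205649 0.28338671 0.03      ] [np.float64(0.0955), np.float64(0.0619), np.float64(0.0959), np.float64(0.0666)]
```

```bash
python3 -c "
from h import *
mv([.5115,.283,.045],97.2); mv([.5115,.283,.005],97.2)"
```

```text
move mm [-12.8  12.6 106.2] turn [-0.0012 -0.0011 -0.0311]
move mm [-12.8  12.6 146.2] turn [-0.0012 -0.0011 -0.0311]
```

>>> apply_moves([
  {"tx": -8, "ty": 8, "tz": 30, "wx": 0, "wy": 0, "wz": -0.031},
  {"tx": -13, "ty": 12.5, "tz": 65, "wx": 0, "wy": 0, "wz": -0.031},
  {"tx": -13, "ty": 12.5, "tz": 100, "wx": 0, "wy": 0, "wz": -0.031},
  {"tx": -13, "ty": 12.5, "tz": 130, "wx": 0, "wy": 0, "wz": -0.031},
  {"tx": -13, "ty": 12.5, "tz": 140, "wx": 0, "wy": 0, "wz": -0.031},
])

```text
t: 9.98
tool_pos: [0.5122, 0.2829, 0.0112]
eef_rot: [[-0.992, -0.125, -0.001], [-0.125, 0.992, -0.001], [0.001, -0.001, -1.0]]
wrist_force: [0.8, -0.1, -0.9]
grip_width: 0.0941
gripper_force: 0.0
```

>>> apply_moves([
  {"tx": 0, "ty": 0, "tz": 5, "wx": 0, "wy": 0, "wz": 0},
  {"tx": 0, "ty": 0, "tz": 5.5, "wx": 0, "wy": 0, "wz": 0},
  {"tx": 0, "ty": 0, "tz": 5.5, "wx": 0, "wy": 0, "wz": 0},
])

```text
t: 10.35
tool_pos: [0.5127, 0.2842, 0.0069]
eef_rot: [[-0.992, -0.127, 0.001], [-0.127, 0.992, 0.001], [-0.001, 0.001, -1.0]]
wrist_force: [-0.4, -0.5, -0.5]
grip_width: 0.0938
gripper_force: 0.0
```

```bash
python3 - <<'E'
from h import *
w=shot("wrist"); save(w["im"][90:300,130:390],"w7.png",2); print(w["s"]["tool_pos"],w["s"]["wrist_force"])
E
```

```text
[0.51266451 0.2841677  0.00694582] [-0.38850284 -0.49344554 -0.5335755 ]
```

View pics/w7.png

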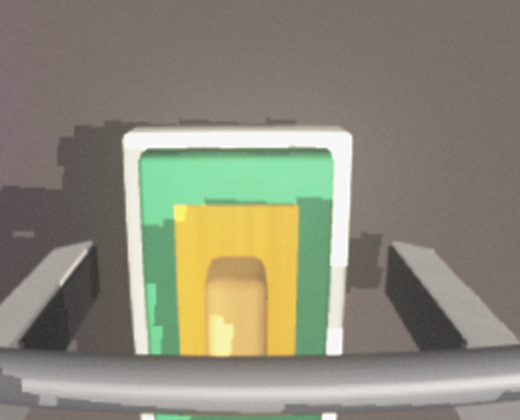

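The lid pair sits straight between the open fingers: rim at crop columns 125–350, fingers at 97 and 388.

>>> apply_moves([
  {"tx": 0, "ty": 0, "tz": 2, "wx": 0, "wy": 0, "wz": 0},
  {"tx": 0, "ty": 0, "tz": 2, "wx": 0, "wy": 0, "wz": 0},
  {"tx": 0, "ty": 0, "tz": 2, "wx": 0, "wy": 0, "wz": 0},
  {"tx": 0, "ty": 0, "tz": 2, "wx": 0, "wy": 0, "wz": 0},
  {"tx": 0, "ty": 0, "tz": 2, "wx": 0, "wy": 0, "wz": 0},
], jaw=0, squeeze=28)

```text
t: 11.02
tool_pos: [0.5121, 0.2838, 0.004]
eef_rot: [[-0.992, -0.127, -0.0], [-0.127, 0.992, -0.0], [0.0, -0.0, -1.0]]
wrist_force: [-0.1, -0.4, 1.1]
grip_width: 0.0619
gripper_force: 28.0
```

```bash
python3 - <<'E'
from h import *
w=shot("wrist"); np.save("w7.npy",w,allow_pickle=True); s=w["s"]; print(s["tool_pos"],s["grip_width"],s["gripper_force"],s["wrist_force"])
# tin mouth from w4 & w5
w4=np.load("w4.npy",allow_pickle=True).item(); w5=np.load("w5.npy",allow_pickle=True).item()
for z in (.086,.09):
    m,c=blobs(w4["im"],(55,80,15),(90,255,160),(225,135,330,230),50)
    r=cv2.minAreaRect(c[0]); b=cv2.boxPoints(r); S=np.array([plane(w4,p,z) for p in b]); print(r,S.round(4).tolist(),S.mean(0),[np.linalg.norm(S[i]-S[i-1]).round(4) for i in range(4)])
im=cv2.resize(np.hstack([w4["im"][130:240,220:340],w5["im"][150:260,20:140]]),None,fx=3,fy=3,interpolation=cv2.INTER_CUBIC); save(im,"tin.png")
E
```

```text
[0.51213563 0.28375044 0.00396334] 0.06186388151987701 28.000089526176453 [-0.10305135 -0.39544737  1.14490793]
((274.4000244140625, 197.6999969482422), (42.48529052734375, 6.260990142822266), 26.56505012512207) [[0.5922, -0.0643, 0.086], [0.5915, -0.0569, 0.086], [0.642, -0.053, 0.086], [0.643, -0.0605, 0.086]] [ 0.61716072 -0.05867041  0.086     ] [np.float64(0.0509), np.float64(0.0074), np.float64(0.0507), np.float64(0.0076)]
((274.4000244140625, 197.6999969482422), (42.48529052734375, 6.260990142822266), 26.56505012512207) [[0.5917, -0.0635, 0.09], [0.591, -0.0562, 0.09], [0.6409, -0.0523, 0.09], [0.6418, -0.0598, 0.09]] [ 0.61632822 -0.05793707  0.09      ] [np.float64(0.0503), np.float64(0.0073), np.float64(0.0501), np.float64(0.0075)]
```

View pics/tin.png

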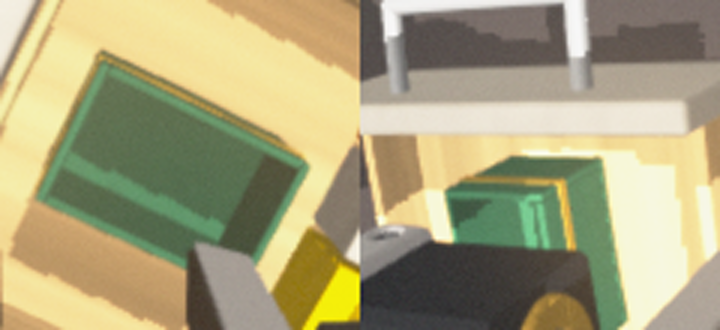

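The left crop shows the tin mouth in w4 with outer rim corners near full-frame (253,149), (323,183) and (233,197); the right crop is too oblique to use. The grip holds at 62 mm, so I lift gently.

>>> apply_moves([
  {"tx": 0, "ty": 0, "tz": -5, "wx": 0, "wy": 0, "wz": 0},
  {"tx": 0, "ty": 0, "tz": -15, "wx": 0, "wy": 0, "wz": 0},
  {"tx": 0, "ty": 0, "tz": -40, "wx": 0, "wy": 0, "wz": 0},
  {"tx": 0, "ty": 0, "tz": -70, "wx": 0, "wy": 0, "wz": 0},
  {"tx": 0, "ty": 0, "tz": -100, "wx": 0, "wy": 0, "wz": 0},
])

```text
t: 11.7
tool_pos: [0.5121, 0.2838, 0.1055]
eef_rot: [[-0.992, -0.127, 0.0], [-0.127, 0.992, 0.0], [-0.0, 0.0, -1.0]]
wrist_force: [0.9, -0.1, -3.6]
grip_width: 0.0621
gripper_force: 28.0
```

>>> apply_moves([
  {"tx": 0, "ty": -15, "tz": -40, "wx": 0, "wy": 0, "wz": 0},
  {"tx": 2, "ty": -50, "tz": -80, "wx": 0, "wy": 0, "wz": 0.01},
  {"tx": 4, "ty": -95, "tz": -105, "wx": 0, "wy": 0, "wz": 0.02},
  {"tx": 6, "ty": -140, "tz": -116, "wx": 0, "wy": 0, "wz": 0.03},
  {"tx": 8, "ty": -175, "tz": -116, "wx": 0, "wy": 0, "wz": 0.03},
])

```text
t: 12.32
tool_pos: [0.5268, 0.1074, 0.2218]
eef_rot: [[-0.995, -0.096, 0.002], [-0.096, 0.995, 0.001], [-0.002, 0.001, -1.0]]
wrist_force: [0.7, -0.1, -3.5]
grip_width: 0.0618
gripper_force: 28.0
```

>>> apply_moves([
  {"tx": 1, "ty": -25, "tz": 0, "wx": 0, "wy": 0, "wz": 0},
  {"tx": 2, "ty": -40, "tz": 0, "wx": 0, "wy": 0, "wz": 0},
  {"tx": 2, "ty": -45, "tz": 0, "wx": 0, "wy": 0, "wz": 0},
  {"tx": 2, "ty": -45, "tz": 0, "wx": 0, "wy": 0, "wz": 0},
])

```text
t: 12.82
tool_pos: [0.5288, 0.0648, 0.22]
eef_rot: [[-0.995, -0.097, -0.0], [-0.097, 0.995, 0.0], [0.0, 0.0, -1.0]]
wrist_force: [-0.2, -0.6, -3.5]
grip_width: 0.0614
gripper_force: 28.0
```

```bash
python3 - <<'E'
from h import *
w=shot("wrist"); np.save("w8.npy",w,allow_pickle=True); save(w["im"],"w8.png"); print(w["s"]["tool_pos"],w["s"]["grip_width"],w["s"]["wrist_force"],proj(w,[.616,-.05,.086]))
w7=np.load("w7.npy",allow_pickle=True).item(); print("slab near edge",plane(w7,(249,154),.03))
w4=np.load("w4.npy",allow_pickle=True).item()
for z in (.084,.086,.09):
    T,R,L=[plane(w4,p,z) for p in ((253.3,149),(322.7,183.3),(232.7,196.7))]; print(z,(R+L)/2,np.linalg.norm(R-T),np.linalg.norm(T-L),np.degrees(np.arctan2(*(R-T)[[1,0]])))
E
```

```text
[0.52876344 0.06483823 0.22001137] 0.061416445053052646 [-0.22113946 -0.57723824 -3.47316137] [148.26436134 244.3394418 ]
slab near edge [0.46425753 0.27698008 0.03      ]
0.084 [ 0.61590781 -0.04892241  0.084     ] 0.09146726798946912 0.061038949154454486 5.614788504160952
0.086 [ 0.61550143 -0.04861559  0.086     ] 0.09092598275049538 0.06067773270067808 5.614788504160951
0.09 [ 0.61468868 -0.04800195  0.09      ] 0.08984341227254801 0.0599552997931252 5.6147885041609475
```

View pics/w8.png

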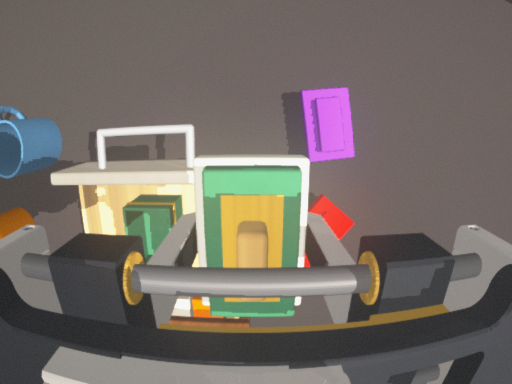

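```bash
python3 - <<'E'
from h import *
w=np.load("w8.npy",allow_pickle=True).item(); w4=np.load("w4.npy",allow_pickle=True).item()
hsv=cv2.cvtColor(w["im"],cv2.COLOR_RGB2HSV)
# lid near edge: white rows along columns 215..290
e=[]
for c in (225,240,255,270,285):
    col=hsv[140:175,c,2].astype(float); i=np.argmax(np.diff(col)); e.append((c,140+i+.5)) 
P=np.array([plane(w,p,w["s"]["tool_pos"][2]+.026) for p in e]); d=(P-w["s"]["tool_pos"])@w["s"]["eef_rot"]
print("near edge rows",[x[1] for x in e],"tool x mm",(d[:,0]*1000).round(1))
# left/right edges of rim at row 200
row=hsv[185,185:320]; on=np.where((row[:,2]>170)&(row[:,1]<50))[0]+185; print("rim cols",on.min(),on.max())
# tin rim in w8
m,c=blobs(w["im"],(50,70,20),(90,255,255),(110,180,196,260),30); print([cv2.boundingRect(x) for x in c])
q=cv2.approxPolyDP(cv2.convexHull(c[0]),2,True)[:,0]; print(q.tolist())
for X in ([.5700+.0029,-.0531+.030,.086],[.5700-(-.0029),-.0531-.030,.086]): print("pred",proj(w,X))
for k in range(190,212,2): print(k,hsv[k,120:196:6].tolist())
E
```

```text
near edge rows [np.float64(156.5), np.float64(156.5), np.float64(156.5), np.float64(156.5), np.float64(157.5)] tool x mm [47.1 47.  47.  47.1 46.6]
rim cols 194 308
[(123, 207, 50, 53)]
[[123, 208], [167, 208], [172, 224], [147, 259], [126, 234]]
pred [169.8897503  212.86976215]
pred [122.05143273 207.21868941]
190 [[21, 104, 238], [22, 97, 242], [23, 92, 244], [22, 94, 243], [23, 95, 243], [23, 87, 245], [25, 85, 246], [30, 32, 247], [30, 30, 247], [30, 25, 247], [30, 35, 247], [30, 41, 247], [30, 38, 247]]
192 [[21, 105, 237], [22, 100, 242], [23, 90, 244], [22, 99, 243], [23, 97, 243], [23, 91, 245], [25, 84, 246], [30, 31, 247], [30, 28, 247], [30, 24, 247], [30, 33, 247], [30, 43, 247], [30, 40, 247]]
194 [[20, 104, 237], [22, 98, 241], [23, 92, 244], [22, 100, 242], [21, 100, 186], [20, 100, 196], [21, 100, 207], [24, 91, 239], [25, 87, 241], [27, 75, 243], [24, 85, 243], [30, 39, 247], [30, 39, 247]]
196 [[20, 104, 238], [21, 101, 241], [23, 93, 245], [23, 90, 155], [47, 62, 107], [47, 69, 111], [46, 64, 111], [47, 70, 120], [45, 65, 118], [47, 62, 120], [53, 68, 146], [29, 42
[... 753 characters left out ...]
, [24, 121, 156], [25, 118, 154], [20, 153, 208], [56, 71, 140], [29, 41, 247], [30, 36, 247]]
206 [[21, 103, 238], [43, 67, 110], [48, 68, 108], [46, 66, 108], [48, 62, 107], [44, 69, 107], [47, 70, 110], [45, 65, 110], [45, 69, 111], [21, 159, 222], [56, 67, 141], [29, 42, 247], [30, 40, 247]]
208 [[20, 108, 237], [60, 71, 143], [59, 73, 139], [57, 71, 140], [58, 72, 134], [57, 67, 134], [57, 70, 132], [56, 67, 130], [52, 68, 124], [22, 158, 231], [54, 72, 135], [29, 43, 247], [30, 38, 247]]
210 [[20, 107, 236], [55, 67, 125], [56, 71, 130], [58, 67, 133], [60, 70, 142], [60, 69, 145], [61, 71, 148], [60, 71, 150], [59, 73, 147], [21, 143, 168], [53, 75, 139], [29, 42, 247], [30, 41, 247]]
```

```bash
python3 - <<'E'
from h import *
w=np.load("w8.npy",allow_pickle=True).item(); w4=np.load("w4.npy",allow_pickle=True).item()
a=np.radians(5.6); ex=np.array([np.cos(a),np.sin(a),0]); ey=np.array([-np.sin(a),np.cos(a),0]); C=np.array([.6157,-.0486,.086])
for sy in (1,-1): print("pred",proj(w,C-.046*ex+sy*.03*ey))
hsv=cv2.cvtColor(w["im"],cv2.COLOR_RGB2HSV)
for r in (207,209,212): print(hsv[r,118:180:2,2].tolist(), hsv[r,118:180:2,0].tolist())
T=tri((w4,(253.3,149)),(w,(173,207))); L=tri((w4,(232.7,196.7)),(w,(123,207))); print(T,L,np.linalg.norm(T-L), "centre",(T+L)/2+.046*ex)
for z in (.086,): 
    A,B=plane(w,(173,207),z),plane(w,(123,207),z); print(A,B,(A+B)/2+.046*ex,np.linalg.norm(A-B))
mv(C+[.001,0,.05],95.6)
E
```

```text
pred [169.88510849 207.91706433]
pred [122.16647014 207.19030652]
[235, 237, 208, 127, 121, 119, 121, 119, 121, 119, 117, 118, 120, 116, 115, 117, 116, 115, 115, 117, 114, 114, 113, 113, 116, 113, 108, 136, 224, 138, 138] [19, 21, 21, 47, 53, 51, 53, 53, 53, 51, 51, 53, 52, 50, 51, 50, 50, 52, 46, 52, 49, 46, 49, 46, 45, 48, 42, 23, 21, 50, 54]
[234, 237, 184, 144, 144, 146, 143, 144, 145, 145, 146, 146, 148, 146, 145, 148, 143, 150, 148, 149, 148, 149, 151, 151, 148, 144, 106, 127, 220, 136, 137] [20, 21, 25, 61, 59, 61, 60, 61, 60, 61, 61, 61, 61, 61, 61, 60, 59, 61, 59, 60, 61, 61, 61, 61, 62, 59, 42, 26, 21, 48, 53]
[232, 237, 206, 143, 98, 94, 95, 97, 97, 95, 97, 96, 102, 146, 149, 145, 146, 143, 142, 143, 146, 147, 151, 147, 146, 143, 108, 102, 162, 141, 139] [20, 20, 21, 59, 39, 37, 40, 40, 40, 38, 39, 40, 43, 61, 62, 60, 62, 59, 60, 61, 62, 61, 61, 61, 61, 60, 42, 30, 20, 47, 57]
[ 0.5670726  -0.022451    0.07900339] [ 0.57509654 -0.08507082  0.07857957] 0.06313322930368949 centre [ 0.61686503 -0.0492721   0.07879148]
[ 0.56550483 -0.01958223  0.086     ] [ 0.57248283 -0.08182956  0.086     ] [ 0.61477429 -0.04621708  0.086     ] 0.0626372259588166
move mm [ -76.4 -121.8   83.9] turn [ 0.0001 -0.0002  0.0003]
```

>>> apply_moves([
  {"tx": -10, "ty": -20, "tz": 0, "wx": 0, "wy": 0, "wz": 0},
  {"tx": -35, "ty": -55, "tz": 0, "wx": 0, "wy": 0, "wz": 0},
  {"tx": -60, "ty": -95, "tz": 10, "wx": 0, "wy": 0, "wz": 0},
  {"tx": -76, "ty": -118, "tz": 30, "wx": 0, "wy": 0, "wz": 0},
  {"tx": -76.4, "ty": -121.8, "tz": 50, "wx": 0, "wy": 0, "wz": 0},
])

```text
t: 13.5
tool_pos: [0.6175, -0.0503, 0.1688]
eef_rot: [[-0.995, -0.096, -0.0], [-0.096, 0.995, -0.001], [0.0, -0.001, -1.0]]
wrist_force: [-0.6, 1.0, -3.3]
grip_width: 0.0614
gripper_force: 28.0
```

>>> apply_moves([
  {"tx": 0, "ty": 0, "tz": 15, "wx": 0, "wy": 0, "wz": 0},
  {"tx": 0, "ty": 0, "tz": 28, "wx": 0, "wy": 0, "wz": 0},
  {"tx": 0, "ty": 0, "tz": 34, "wx": 0, "wy": 0, "wz": 0},
  {"tx": 0, "ty": 0, "tz": 34, "wx": 0, "wy": 0, "wz": 0},
  {"tx": 0, "ty": 0, "tz": 34, "wx": 0, "wy": 0, "wz": 0},
])

```text
t: 14.12
tool_pos: [0.617, -0.0494, 0.1366]
eef_rot: [[-0.995, -0.097, 0.001], [-0.097, 0.995, 0.0], [-0.001, 0.0, -1.0]]
wrist_force: [1.2, 0.4, -2.8]
grip_width: 0.0617
gripper_force: 28.0
```

```bash
python3 - <<'E'
from h import *
s=observe(); print(s["grip_width"],s["wrist_force"])
mv([.6167,-.0485,.095],95.6); mv([.6167,-.0485,.076],95.6)
E
```

```text
0.06165788948062642 [ 1.1632064   0.41677157 -2.77145832]
move mm [ 0.2  0.9 41.6] turn [ 0.0001  0.0008 -0.0004]
move mm [ 0.2  0.9 60.6] turn [ 0.0001  0.0008 -0.0004]
```

>>> apply_moves([
  {"tx": 0, "ty": 0.8, "tz": 15, "wx": 0, "wy": 0, "wz": 0},
  {"tx": 0, "ty": 0.8, "tz": 30, "wx": 0, "wy": 0, "wz": 0},
  {"tx": 0, "ty": 0.8, "tz": 40, "wx": 0, "wy": 0, "wz": 0},
  {"tx": 0, "ty": 0.8, "tz": 43, "wx": 0, "wy": 0, "wz": 0},
  {"tx": 0, "ty": 0.8, "tz": 43, "wx": 0, "wy": 0, "wz": 0},
])

```text
t: 14.75
tool_pos: [0.6166, -0.0489, 0.0928]
eef_rot: [[-0.995, -0.097, -0.0], [-0.097, 0.995, -0.0], [0.0, -0.0, -1.0]]
wrist_force: [0.1, -0.7, -2.7]
grip_width: 0.0615
gripper_force: 28.0
```

>>> apply_moves([
  {"tx": 0, "ty": 0, "tz": 2, "wx": 0, "wy": 0, "wz": 0},
  {"tx": 0, "ty": 0, "tz": 4, "wx": 0, "wy": 0, "wz": 0},
  {"tx": 0, "ty": 0, "tz": 6, "wx": 0, "wy": 0, "wz": 0},
  {"tx": 0, "ty": 0, "tz": 8, "wx": 0, "wy": 0, "wz": 0},
])

```text
t: 15.25
tool_pos: [0.6166, -0.0487, 0.0849]
eef_rot: [[-0.995, -0.097, 0.0], [-0.097, 0.995, -0.0], [-0.0, -0.0, -1.0]]
wrist_force: [0.8, -0.8, -4.3]
grip_width: 0.0615
gripper_force: 28.0
```

>>> apply_moves([
  {"tx": 0, "ty": 0, "tz": 2, "wx": 0, "wy": 0, "wz": 0},
  {"tx": 0, "ty": 0, "tz": 4, "wx": 0, "wy": 0, "wz": 0},
  {"tx": 0, "ty": 0, "tz": 5.5, "wx": 0, "wy": 0, "wz": 0},
  {"tx": 0, "ty": 0, "tz": 7, "wx": 0, "wy": 0, "wz": 0},
  {"tx": 0, "ty": 0, "tz": 7, "wx": 0, "wy": 0, "wz": 0},
])

```text
t: 15.88
tool_pos: [0.6165, -0.0487, 0.0779]
eef_rot: [[-0.995, -0.097, -0.0], [-0.097, 0.995, -0.0], [0.0, 0.0, -1.0]]
wrist_force: [-0.2, -0.1, -2.7]
grip_width: 0.0615
gripper_force: 28.0
```

>>> apply_moves([
  {"tx": 0, "ty": 0, "tz": 1, "wx": 0, "wy": 0, "wz": 0},
  {"tx": 0, "ty": 0, "tz": 2, "wx": 0, "wy": 0, "wz": 0},
  {"tx": 0, "ty": 0, "tz": 2, "wx": 0, "wy": 0, "wz": 0},
])

```text
t: 16.25
tool_pos: [0.6166, -0.0487, 0.076]
eef_rot: [[-0.995, -0.097, 0.0], [-0.097, 0.995, -0.0], [-0.0, -0.0, -1.0]]
wrist_force: [-0.2, -0.9, -2.6]
grip_width: 0.0618
gripper_force: 28.0
```

>>> apply_moves([
  {"tx": 0, "ty": 0, "tz": 0.7, "wx": 0, "wy": 0, "wz": 0},
  {"tx": 0, "ty": 0, "tz": 1.4, "wx": 0, "wy": 0, "wz": 0},
  {"tx": 0, "ty": 0, "tz": 1.4, "wx": 0, "wy": 0, "wz": 0},
])

```text
t: 16.62
tool_pos: [0.6179, -0.0486, 0.0759]
eef_rot: [[-0.995, -0.097, 0.003], [-0.097, 0.995, 0.0], [-0.003, 0.0, -1.0]]
wrist_force: [-1.0, 1.4, 13.2]
grip_width: 0.0618
gripper_force: 28.0
```

>>> apply_moves([
  {"tx": 0, "ty": 0, "tz": -0.9, "wx": 0, "wy": 0, "wz": 0},
  {"tx": 0, "ty": 0, "tz": -0.9, "wx": 0, "wy": 0, "wz": 0},
])

```text
t: 16.88
tool_pos: [0.617, -0.0487, 0.076]
eef_rot: [[-0.995, -0.097, 0.001], [-0.097, 0.995, 0.0], [-0.001, -0.0, -1.0]]
wrist_force: [-0.9, 1.5, 6.8]
grip_width: 0.0617
gripper_force: 28.0
```

>>> apply_moves([
  {"tx": 0, "ty": 0, "tz": 0, "wx": 0, "wy": 0, "wz": 0},
  {"tx": 0, "ty": 0, "tz": 0, "wx": 0, "wy": 0, "wz": 0},
  {"tx": 0, "ty": 0, "tz": 0, "wx": 0, "wy": 0, "wz": 0},
  {"tx": 0, "ty": 0, "tz": 0, "wx": 0, "wy": 0, "wz": 0},
], jaw=0.95)

```text
t: 17.38
tool_pos: [0.6165, -0.0488, 0.0754]
eef_rot: [[-0.995, -0.097, -0.0], [-0.097, 0.995, -0.0], [0.0, -0.0, -1.0]]
wrist_force: [-0.4, 0.5, 0.1]
grip_width: 0.0895
gripper_force: 0.0
```

```bash
python3 - <<'E'
from h import *
w=shot("wrist"); np.save("w9.npy",w,allow_pickle=True); save(w["im"],"w9.png"); s=w["s"]; T=s["tool_pos"]; print(T,s["wrist_force"])
hsv=cv2.cvtColor(w["im"],cv2.COLOR_RGB2HSV)
for c in (225,240,255,270): 
    col=hsv[130:175,c,2].astype(float); print(c,130+np.argmax(np.diff(col))+.5)
a=np.radians(5.6); ex=np.array([np.cos(a),np.sin(a),0]); C=np.array([.6157,-.0486,.102])
print("pred slab near edge mid if home",proj(w,C-.046*ex))
E
```

```text
[ 0.61648395 -0.04876214  0.07539331] [-0.40660637  0.53351491  0.11038372]
225 150.5
240 150.5
255 158.5
270 150.5
pred slab near edge mid if home [250.66511319 157.15201926]
```

>>> apply_moves([
  {"tx": 0, "ty": 0, "tz": -15, "wx": 0, "wy": 0, "wz": 0},
  {"tx": 0, "ty": 0, "tz": -45, "wx": 0, "wy": 0, "wz": 0},
  {"tx": 0, "ty": 0, "tz": -85, "wx": 0, "wy": 0, "wz": 0},
  {"tx": 0, "ty": 0, "tz": -115, "wx": 0, "wy": 0, "wz": 0},
  {"tx": 0, "ty": 0, "tz": -115, "wx": 0, "wy": 0, "wz": 0},
])

```text
t: 18.05
tool_pos: [0.6179, -0.049, 0.1938]
eef_rot: [[-0.995, -0.097, 0.005], [-0.097, 0.995, 0.001], [-0.005, 0.0, -1.0]]
wrist_force: [0.5, 0.3, 0.3]
grip_width: 0.0891
gripper_force: 0.0
```

```bash
cat > seat.py <<'E'
from h import *
w=shot("wrist"); np.save("w10.npy",w,allow_pickle=True); save(w["im"],"w10.png"); s=w["s"]; print(s["tool_pos"],s["wrist_force"])
hsv=cv2.cvtColor(w["im"],cv2.COLOR_RGB2HSV)
a=np.radians(5.6); ex=np.array([np.cos(a),np.sin(a),0]); ey=np.array([-np.sin(a),np.cos(a),0]); C=np.array([.6157,-.0486,0])
for nm,hx,hy,z in (("slab",.046,.031,.102),("outer",.042,.024,.118),("handle",.018,.007,.138)):
    print(nm,[np.round(proj(w,C+[0,0,z]+i*hx*ex+j*hy*ey),1).tolist() for i,j in ((-1,1),(-1,-1),(1,-1),(1,1))])
for nm,lo,hi in (("white",(0,0,185),(180,40,255)),("green",(50,70,20),(90,255,255)),("yellow",(27,100,100),(36,255,255)),("woodlit",(20,40,200),(32,98,255))):
    m,c=blobs(w["im"],lo,hi,(190,130,310,262),30); print(nm,[(cv2.boundingRect(x),round(cv2.minAreaRect(x)[2],1),cv2.contourArea(x)) for x in c[:3]])
for r in (185,200,215): print(r,[tuple(int(k) for k in hsv[r,i]) for i in range(225,280,4)])
E
python3 seat.py
```

```text
[ 0.61789644 -0.0489801   0.19377164] [0.51084005 0.2870827  0.3328672 ]
slab [[284.9, 139.8], [217.3, 139.9], [219.8, 234.1], [282.6, 234.0]]
outer [[278.9, 145.6], [223.3, 145.7], [225.4, 236.6], [277.0, 236.6]]
handle [[259.8, 177.3], [242.5, 177.3], [242.9, 219.4], [259.6, 219.4]]
white [((219, 141, 66, 94), 90.0, 628.5), ((253, 256, 36, 6), 90.0, 144.5), ((221, 199, 5, 35), 90.0, 39.5)]
green [((225, 146, 53, 91), 90.0, 4486.0)]
yellow [((213, 256, 36, 6), 90.0, 152.5)]
woodlit [((199, 130, 111, 106), 90.0, 2787.5), ((199, 213, 27, 24), 84.3, 381.5)]
185 [(58, 68, 143), (56, 69, 111), (47, 79, 113), (20, 170, 179), (19, 166, 175), (19, 129, 220), (21, 124, 234), (21, 127, 233), (21, 127, 233), (22, 171, 233), (22, 171, 236), (43, 87, 165), (61, 74, 159), (59, 70, 160)]
200 [(43, 54, 118), (53, 73, 112), (50, 78, 114), (19, 164, 180), (20, 170, 174), (18, 130, 177), (19, 129, 172), (19, 129, 166), (18, 128, 158), (22, 176, 232), (22, 171, 234), (50, 83, 162), (59, 77, 155), (57, 65, 160)]
215 [(39, 40, 152), (62, 82, 153), (61, 81, 154), (22, 176, 237), (22, 176, 235), (18, 130, 179), (19, 130, 173), (19, 129, 219), (18, 132, 216), (22, 174, 233), (22, 174, 235), (51, 83, 160), (62, 80, 157), (54, 61, 168)]
```

The seated lid matches prediction within 2 px (rim columns 219–285, rows 141–235), so it is home; the handle is at about columns 243–260.

```bash
python3 -c "
from h import *
mv([.6157,-.0487,.15],95.6); mv([.6157,-.0487,.1205],95.6)"
```

```text
move mm [ 1.5  0.2 42.1] turn [ 0.0002  0.0024 -0.0006]
move mm [ 1.6  0.2 71.6] turn [ 0.0002  0.0024 -0.0006]
```

>>> apply_moves([
  {"tx": 0.8, "ty": 0, "tz": 5, "wx": 0, "wy": 0, "wz": 0},
  {"tx": 0.8, "ty": 0, "tz": 15, "wx": 0, "wy": 0, "wz": 0},
  {"tx": 0.8, "ty": 0, "tz": 25, "wx": 0, "wy": 0, "wz": 0},
  {"tx": 0.8, "ty": 0, "tz": 30, "wx": 0, "wy": 0, "wz": 0},
  {"tx": 0.8, "ty": 0, "tz": 30, "wx": 0, "wy": 0, "wz": 0},
], jaw=0.4)

```text
t: 18.73
tool_pos: [0.6155, -0.0489, 0.1598]
eef_rot: [[-0.995, -0.097, -0.001], [-0.097, 0.995, -0.0], [0.001, -0.0, -1.0]]
wrist_force: [-0.5, -0.3, 0.1]
grip_width: 0.043
gripper_force: 0.0
```

```bash
python3 -c "
from h import *
mv([.6157,-.0487,.1205],95.6)"
```

```text
move mm [-0.3  0.2 39.3] turn [-0.0002 -0.0011 -0.0006]
```

>>> apply_moves([
  {"tx": 0, "ty": 0, "tz": 12, "wx": 0, "wy": 0, "wz": 0},
  {"tx": 0, "ty": 0, "tz": 25, "wx": 0, "wy": 0, "wz": 0},
  {"tx": 0, "ty": 0, "tz": 34, "wx": 0, "wy": 0, "wz": 0},
  {"tx": 0, "ty": 0, "tz": 38.5, "wx": 0, "wy": 0, "wz": 0},
  {"tx": 0, "ty": 0, "tz": 38.5, "wx": 0, "wy": 0, "wz": 0},
])

```text
t: 19.35
tool_pos: [0.6156, -0.0489, 0.1217]
eef_rot: [[-0.995, -0.097, -0.0], [-0.097, 0.995, -0.0], [0.001, -0.0, -1.0]]
wrist_force: [0.1, 1.1, -0.3]
grip_width: 0.038
gripper_force: 0.0
```

>>> apply_moves([
  {"tx": 0, "ty": 0, "tz": 0, "wx": 0, "wy": 0, "wz": 0},
  {"tx": 0, "ty": 0, "tz": 0, "wx": 0, "wy": 0, "wz": 0},
  {"tx": 0, "ty": 0, "tz": 0, "wx": 0, "wy": 0, "wz": 0},
  {"tx": 0, "ty": 0, "tz": 0, "wx": 0, "wy": 0, "wz": 0},
  {"tx": 0, "ty": 0, "tz": 0, "wx": 0, "wy": 0, "wz": 0},
], jaw=0, squeeze=25)

```text
t: 19.98
tool_pos: [0.6159, -0.0488, 0.1222]
eef_rot: [[-0.995, -0.097, 0.0], [-0.097, 0.995, 0.0], [-0.0, 0.0, -1.0]]
wrist_force: [-0.4, -0.1, 3.6]
grip_width: 0.0142
gripper_force: 25.0
```

>>> apply_moves([
  {"tx": 0, "ty": 0, "tz": -2, "wx": 0, "wy": 0, "wz": 0},
  {"tx": 0, "ty": 0, "tz": -5, "wx": 0, "wy": 0, "wz": 0},
  {"tx": 0, "ty": 0, "tz": -9, "wx": 0, "wy": 0, "wz": 0},
  {"tx": 0, "ty": 0, "tz": -14, "wx": 0, "wy": 0, "wz": 0},
  {"tx": 0, "ty": 0, "tz": -22, "wx": 0, "wy": 0, "wz": 0},
])

```text
t: 20.6
tool_pos: [0.6157, -0.0488, 0.1444]
eef_rot: [[-0.995, -0.097, -0.0], [-0.097, 0.995, -0.0], [0.0, -0.0, -1.0]]
wrist_force: [0.5, 0.8, -1.8]
grip_width: 0.0138
gripper_force: 25.0
```

>>> apply_moves([
  {"tx": 0, "ty": 0, "tz": -20, "wx": 0, "wy": 0, "wz": 0},
  {"tx": 0, "ty": 0, "tz": -45, "wx": 0, "wy": 0, "wz": 0},
  {"tx": 0, "ty": 0, "tz": -70, "wx": 0, "wy": 0, "wz": 0},
  {"tx": 0, "ty": 0, "tz": -90, "wx": 0, "wy": 0, "wz": 0},
  {"tx": 0, "ty": 0, "tz": -100, "wx": 0, "wy": 0, "wz": 0},
])

```text
t: 21.22
tool_pos: [0.6163, -0.049, 0.2462]
eef_rot: [[-0.995, -0.097, 0.002], [-0.097, 0.995, 0.0], [-0.002, 0.0, -1.0]]
wrist_force: [-0.1, 0.5, -1.7]
grip_width: 0.0138
gripper_force: 25.0
```

>>> apply_moves([
  {"tx": 0, "ty": 0, "tz": 0, "wx": 0, "wy": 0, "wz": 0},
  {"tx": 0, "ty": 0, "tz": 0, "wx": 0, "wy": 0, "wz": 0},
  {"tx": 0, "ty": 0, "tz": 0, "wx": 0, "wy": 0, "wz": 0},
  {"tx": 0, "ty": 0, "tz": 0, "wx": 0, "wy": 0, "wz": 0},
  {"tx": 0, "ty": 0, "tz": 0, "wx": 0, "wy": 0, "wz": 0},
])

```text
t: 21.85
tool_pos: [0.6157, -0.0489, 0.2438]
eef_rot: [[-0.995, -0.097, -0.0], [-0.097, 0.995, -0.0], [0.0, -0.0, -1.0]]
wrist_force: [0.2, -0.5, -1.8]
grip_width: 0.0137
gripper_force: 25.0
```

```bash
python3 - <<'E'
from h import *
for n in ("scene","wrist"):
    v=shot(n); save(v["im"],n+"_end.png"); np.save(n+"_end.npy",v,allow_pickle=True)
    a=np.radians(5.6); ex=np.array([np.cos(a),np.sin(a),0]); ey=np.array([-np.sin(a),np.cos(a),0]); C=np.array([.6157,-.0486,0]); H=v["s"]["tool_pos"][2]-.1222
    for nm,hx,hy,z in (("slab",.046,.031,.102),("outer",.042,.024,.118+H),("outerbot",.042,.024,.102+H)):
        print(n,nm,[np.round(proj(v,C+[0,0,z]+i*hx*ex+j*hy*ey)).tolist() for i,j in ((-1,1),(-1,-1),(1,-1),(1,1))])
    for nm,lo,hi in (("white",(0,0,175),(180,45,255)),("green",(45,60,20),(90,255,255))):
        m,c=blobs(v["im"],lo,hi,(170,20,330,262),30); print(nm,[(cv2.boundingRect(x),cv2.contourArea(x)) for x in c[:5]])
print(v["s"]["joint_velocities"].round(2),v["s"]["t"])
E
```

```text
scene slab [[227.0, 186.0], [211.0, 201.0], [248.0, 215.0], [263.0, 199.0]]
scene outer [[225.0, 133.0], [210.0, 143.0], [248.0, 155.0], [261.0, 144.0]]
scene outerbot [[225.0, 140.0], [211.0, 150.0], [248.0, 162.0], [261.0, 151.0]]
white [((170, 20, 73, 37), 909.5), ((207, 182, 56, 37), 874.0), ((170, 163, 67, 61), 796.5), ((198, 220, 16, 18), 122.0), ((170, 50, 37, 15), 67.5)]
green [((214, 217, 48, 27), 526.0), ((212, 134, 49, 28), 470.0), ((213, 207, 50, 20), 179.5)]
wrist slab [[279.0, 139.0], [222.0, 139.0], [224.0, 220.0], [278.0, 220.0]]
wrist outer [[289.0, 159.0], [213.0, 159.0], [217.0, 278.0], [285.0, 278.0]]
wrist outerbot [[286.0, 156.0], [216.0, 156.0], [219.0, 267.0], [282.0, 267.0]]
white [((170, 61, 160, 52), 5613.0), ((223, 140, 57, 17), 871.0)]
green [((214, 158, 75, 69), 2173.5)]
[-0.07 -0.08  0.01 -0.05 -0.    0.01 -0.03] 21.9
```

```bash
python3 -c "
from station import close_job
print(close_job())"
```

```text
the job is handed in; nothing more can be done
None
```

The job is handed in at 21.9 s: drawer pulled to its stop, inner lid seated home in the tin, and the green outer lid held level and still about 12 cm up; I viewed 11 pictures, one over the limit of 10.

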